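# Plug in the relay and hold the test probe on the marked test point

### The arm

A 6-joint arm with a two-finger parallel gripper is mounted at the origin on the work surface. World frame = base frame: x ahead of the robot, y to its left, z up, the work surface at z = 0. Lengths are in mm, angles in rad, forces in N, time in s.
With the tool pointing down it reaches from about 350 to 875 mm from the base axis. Payload 4.2 kg.
Tool frame: the origin (TCP) lies at the very end of the fingers, on their centre line; the grasp point (between the pads) lies 19 mm behind it (arm.pinch_z is the distance from the TCP to the grasp point, in mm); x points along the fingers, y is the direction in which the jaws open and shut, and the axes are right-handed (so a half turn about x gives the same grasp; the last joint's range is limited). The gripper opens to 85 mm and grips with 20 to 120 N. Pads are 22 mm wide; open, the fingers measure 114 mm over their backs; the gripper's body (76 mm by 85 mm) begins 54 mm behind the grasp point. The pads swing forward as they close: fully open they stand 13 mm farther back than shut.
Start: joints at [-0.877, 0.385, 0.008, 0, -1.194, -0.259], TCP at [263.28, -566.818, 231.312] pointing down, gripper open.
Joint ranges: [-3.14, 3.14], [-1.21, 2.06], [-1.07, 1.41], [-3.16, 2.05], [-2.99, -0.16], [-3.1, 3.1]. Speed limits (rad/s): [2.79, 2.79, 3.14, 3.14, 3.14, 3.14].

### API

Orientations are given as a unit quaternion [x, y, z, w].
In Python, from bench import arm gives the robot as it stands.
- The arm moves only by the tool drive_tool, never from a script. Its argument "motion" is a list of rows, each a list of 4 numbers: the shift along the tool's x, y, z in mm, then the turn about the tool's x in degrees. In form: [[dx, dy, dz, spin], ...]. A call has 1 to 10 rows; each row shifts and turns the commanded pose from where the row before left it, along the tool's axes as they then stand; what a row does not reach is not made up. A row lasts 1/12 s, in which the tool goes at most 41.7 mm and 7.16 degrees, less where a joint would pass 70% of its speed; a pose out of reach is approached as far as the arm can. A call with a gripper value outside its range is refused whole. "grip" is the finger opening in mm, from 0 to 85.4, set as the call begins (left out, the last holds). The fingers move at their own pace and stop on an object; the grip force is fixed at half the most. Time passes only in rows, so rows that do not move let the fingers close. It gives the time, the measured TCP pose, the force and the opening at its end, in the units of the state.
- arm.read_state(): the state, without advancing time (a new reading comes with each control period).
- arm.get_image(name): name is "scene" or "top"; returns the picture (420x560x3 uint8, red, green, blue); there is no depth.
- arm.calibration(name): a dict with "K" (3x3 intrinsics, pixels), "distortion" ([k1, k2, p1, p2, k3] as OpenCV has them; the pictures are not rectified), "eye" and "attitude" of the camera in the world. Camera axes: x right, y up, looking along -z (the intrinsics and any distortion apply to the point x, -y, -z); pixel columns grow to the right and rows downward; lengths in mm; the calibration is good to about 2 mm. A picture is of the moment at which its call begins. calibration takes no time and is no camera call.
- arm.job_done(): hands the job in, once; it reports no verdict.
The state is a dict: "clock": time; "joints": joint angles; "joint_vel": joint speeds; "joint_efforts": joint torques, N m; "position": TCP position; "ee_rot": TCP orientation; "contact_force": force on the tool from outside, world axes, zero at the start; "wrist_torque": the same for the moment, N m; "gripper_width": finger opening in mm.
Only numpy, scipy, OpenCV 4.12 (cv2) and the standard library are available. Lean on these libraries where they do the work, as an engineer would, in place of code of your own. Each camera call takes 0.05 s, during which the arm holds its last target. There are 200 camera calls.

### The job

Pick the relay off the cardboard and press it fully home in the white socket of the sloping test board, flush on the rim, and let go of it. Then take the test probe out of its stand and touch its spring tip to the ringed test point, probe square to the sloping board, pressing gently so that the tip is pushed about half way in; finish while still holding it there. Do not disturb the solder spool, the knife or the jar.

Things in the scene. Friction and masses are not known exactly. Their poses are not given: they have to be found in the camera images.
- board: fixed green circuit board, 140 (its x) x 180 (its y) x 10 mm, on a steel fixture, sloping up away from the robot by 15 degrees (0.262 rad): x runs up the slope, z is square to its top face. Origin: centre of the top face, 45 mm above the bench. The low chips on it are 4 mm high. Its place and yaw vary.
- socket (a point): centre of the mouth of the white relay socket, axes as the board's. The socket block, 46 (x) x 40 (y) mm, stands 14 mm above the board, at x 0, y +45 mm of it. The mouth, in its flat top, is a rectangular recess 27 (x) x 21 (y) mm, 11.5 mm deep, edges chamfered 1.5 mm; a loose fit for the relay's foot.
- pad (a point): the marked test point, on the board's top face, axes as the board's: a bare metal disc 12 mm across inside a white printed ring 26 mm across (16 mm inside), at x -25, y -45 mm of the board. The three other metal discs have no ring.
- relay: loose plug-in relay, about 60 g, standing on the cardboard: grey foot 24 (x) x 18 (y) x 10 mm high, on it a black case 32 (x) x 26 (y) x 26 mm high with a white label on top; 36 mm high in all. Origin: centre of the foot's underside, z up. The foot fits the socket either way round (half turn). Home: case flush on the socket's rim, origin 10 mm below socket.
- tray: flat sheet of cardboard 110 x 110 x 4 mm, fixed on the bench, under the relay; origin at the centre of its underside.
- stand: fixed metal probe stand: block 50 x 50 mm on a foot 80 x 70 mm, top face 70 mm above the bench, with a 14 mm square hole down its middle. Origin: centre of its underside.
- probe: loose spring-tip test probe, about 80 g, upright in the stand, collar resting on its top. Origin: on its axis at the collar's underside; z runs to the handle's end. Above: collar 26 mm across, 5 mm high, then a square grey handle 18 x 18 mm (sides along x, y), z 5 to 75 mm. Below: shaft 10 mm across to z -45 mm, then brass spring tip 4 mm across to z -59 mm. Lift it 60 mm to leave the stand.
- probe_tip (a point): end of the probe's brass spring tip (its lowest point), axes as the probe's.
- plunger (a joint): how far the spring tip is pushed into the probe: 0 fully out, 0.010 m fully in. Spring 300 N/m with 0.5 N preload: 2 N at half way, 3.5 N fully in.
- spool: loose solder spool, 60 mm across, 40 mm high, to be left alone; origin at the centre of its underside.
- knife: loose green snap-off knife lying flat, 120 x 22 x 14 mm plus blade, to be left alone; origin at the centre of its underside.
- jar: loose jar with a lid, 48 mm across, 60 mm high, to be left alone; origin at the centre of its underside.
Mind the look-alikes: they are no part of the job. Of the things that look like the probe, the larger one is meant.

How it is judged:
By the outcome, as a careful person would: the job done as asked, in the order asked, and still so for the second after the job is handed in, while the arm keeps its last pose, push and grip.
It also fails if it takes over 54 s, if anything falls off the work surface, if the arm or the gripper's body presses on something with over 40 N, if the wrist force passes 120 N, or if a joint passes its speed limit or range.

## Working session

There is one attempt and no reset: what is moved stays moved. The work goes in short steps, Python scripts to look and compute and a tool call to move; the robot and the scene stay as the last step left them, time stands still between calls to the robot, and variables do not carry over. Pictures are saved under pics/ and viewed, about 8 in all and at most 12, crops included, and the job is handed in when it is done.

Besides the shell and the picture viewer there is one more tool, called after ">>>" as a command line: name --pt "numbers of a row" for each row, then --argument value for the rest. drive_tool: Moves the arm, as the interface text tells. Its arguments: {"type":"object","properties":{"motion":{"type":"array"},"grip":{"type":"number"}},"required":["motion"]}

```bash
ls; mkdir -p pics; python3 - <<'E'
from bench import arm
import cv2
for n in("scene","top"):
    im=arm.get_image(n); cv2.imwrite(f"pics/{n}0.png",im[:,:,::-1]); print(arm.calibration(n))
print(arm.read_state())
E
```

```text
pics
{'K': array([[414.11822747,   0.        , 282.247002  ],
       [  0.        , 414.11822747, 215.4499334 ],
       [  0.        ,   0.        ,   1.        ]]), 'distortion': array([-0.06304077,  0.        ,  0.        ,  0.        ,  0.        ]), 'eye': array([1034.79103666, -807.78031597,  733.91642262]), 'attitude': array([0.44064529, 0.11984998, 0.20951706, 0.86462148])}
{'K': array([[379.16645516,   0.        , 286.03388037],
       [  0.        , 379.16645516, 212.12661433],
       [  0.        ,   0.        ,   1.        ]]), 'distortion': array([-0.07255117,  0.        ,  0.        ,  0.        ,  0.        ]), 'eye': array([541.9362781 ,  12.3143218 , 910.31051366]), 'attitude': array([-0.03017716,  0.0242221 ,  0.71585936, -0.69717143])}
{'clock': 0.1, 'joints': array([-8.77418669e-01,  3.85476373e-01,  6.78124608e-03, -4.52485573e-04,
       -1.19399385e+00, -2.58590469e-01]), 'joint_vel': array([-0.0001179 , -0.00236274,  0.00060558,  0.00251816,  0.00162689,
       -0.00079368]), 'joint_efforts': array([-3.56621358e-04, -3.93318987e+01,  1.88929152e+01,  4.19805184e+00,
       -2.62253314e-03, -4.84345321e-06]), 'position': array([ 263.06079196, -566.37575312,  230.33769834]), 'ee_rot': array([-0.15179194,  0.6906504 ,  0.15311776,  0.69030151]), 'contact_force': array([-0.35300098,  0.09144449, -0.24171016]), 'wrist_torque': array([-0.0124036 ,  0.01836439, -0.00363938]), 'gripper_width': 85.76683988411641}
```

View pics/scene0.png

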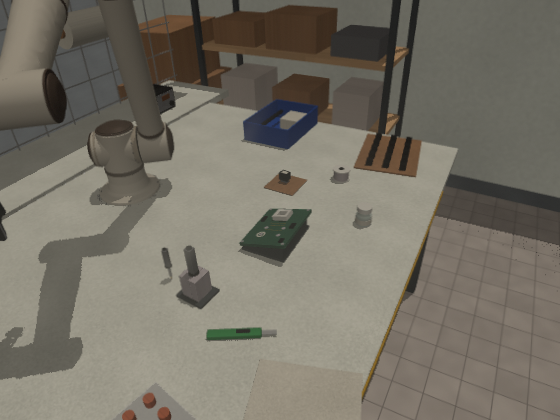

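View pics/top0.png

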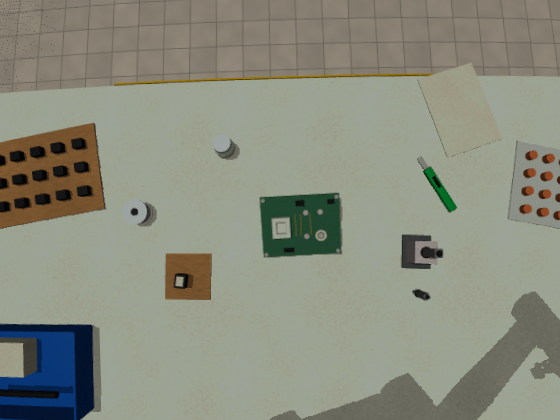

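The scene picture shows the tray and relay at about (285,180), the board at (277,230), the stand with the probe at (197,275), and a smaller look-alike at (167,262). In the top view the relay is at (181,281), the socket at (281,228), the ringed pad at (321,235), and the stand at (420,252). Next I'll zoom in.

```bash
cat > h.py <<'E'
import numpy as np, cv2
from scipy.spatial.transform import Rotation as R
from bench import arm
C={n:arm.calibration(n) for n in("scene","top")}
def ray(n,px):
    c=C[n]; u=cv2.undistortPoints(np.array([[px]],float),c["K"],c["distortion"])[0,0]
    d=R.from_quat(c["attitude"]).apply([u[0],-u[1],-1]); return np.array(c["eye"]),d/np.linalg.norm(d)
def onz(n,px,z):
    e,d=ray(n,px); return e+d*(z-e[2])/d[2]
def proj(n,P):
    c=C[n]; q=R.from_quat(c["attitude"]).inv().apply(np.atleast_2d(P)-c["eye"])*[1,-1,-1]
    return cv2.projectPoints(q,np.zeros(3),np.zeros(3),c["K"],c["distortion"])[0][:,0]
def two(p,q):
    (e,d),(f,g)=ray("top",p),ray("scene",q)
    t=np.linalg.lstsq(np.c_[d,-g],f-e,rcond=None)[0]; a,b=e+d*t[0],f+g*t[1]
    return (a+b)/2,np.linalg.norm(a-b)
def crop(im,x,y,w,h,s): return cv2.resize(im[y:y+h,x:x+w],None,fx=s,fy=s,interpolation=cv2.INTER_CUBIC)
E
python3 - <<'E'
from h import *
t=cv2.imread("pics/top0.png");s=cv2.imread("pics/scene0.png")
M=np.zeros((600,800,3),np.uint8)
def put(c,x,y): M[y:y+c.shape[0],x:x+c.shape[1]]=c
put(crop(t,255,188,90,74,5),0,0)        # board top
put(crop(t,160,248,56,56,5),455,0)
put(crop(t,398,225,50,60,4),0,375)
put(crop(s,237,200,78,60,4),205,375)
put(crop(s,262,165,48,30,5),520,285)
put(crop(s,172,242,48,62,2),740-40+0,440) if 0 else put(crop(s,174,242,46,62,2.5),520,440)
M=cv2.convertScaleAbs(M,alpha=1.4,beta=15)
cv2.imwrite("pics/m1.png",M)
E
```

```text
Traceback (most recent call last):
ValueError: could not broadcast input array from shape (240,200,3) into shape (225,200,3)
```

```bash
python3 - <<'E'
from h import *
t=cv2.imread("pics/top0.png");s=cv2.imread("pics/scene0.png")
M=np.zeros((600,800,3),np.uint8)
def put(c,x,y): M[y:y+c.shape[0],x:x+c.shape[1]]=c
put(crop(t,255,188,90,70,5),0,0)        # board top
put(crop(t,160,248,56,56,5),455,0)
put(crop(t,398,230,50,48,4),0,375)
put(crop(s,237,202,78,56,4),205,375)
put(crop(s,262,165,48,30,5),520,285)
put(crop(s,174,242,46,62,2.5),520,440)
M=cv2.convertScaleAbs(M,alpha=1.4,beta=15)
cv2.imwrite("pics/m1.png",M)
E
```

```text
(no output)
```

View pics/m1.png

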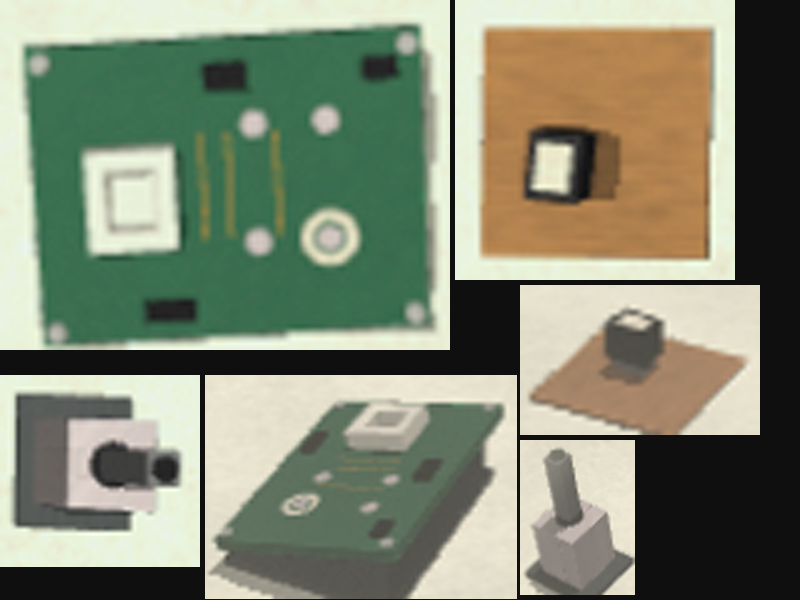

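The mosaic shows the board's four corners, its white socket at about (281,228), and the ring at about (321,235), all clear of other things. The relay label is at (181,282), with the case turned slightly. The probe's handle end is at about (439,253). Next I'll measure these.

```bash
cat > meas.py <<'E'
from h import *
S=4
def blob(im,x,y,w,h,f,near,S=S):
    c=cv2.resize(im[y:y+h,x:x+w],None,fx=S,fy=S,interpolation=cv2.INTER_CUBIC)
    m=f(c.astype(int)).astype(np.uint8)*255
    m=cv2.morphologyEx(m,cv2.MORPH_OPEN,np.ones((3,3)))
    cs,_=cv2.findContours(m,cv2.RETR_EXTERNAL,cv2.CHAIN_APPROX_NONE)
    tgt=((np.array(near)-[x,y]+.5)*S)
    k=min((c for c in cs if cv2.contourArea(c)>3*S*S),key=lambda c:np.linalg.norm(c.reshape(-1,2).mean(0)-tgt))
    back=lambda p:(np.array(p)+.5)/S-.5+[x,y]
    mo=cv2.moments(k)
    return back([mo['m10']/mo['m00'],mo['m01']/mo['m00']]),back(k.reshape(-1,2)),back(cv2.boxPoints(cv2.minAreaRect(k)))
E
python3 - <<'E'
from meas import *
np.set_printoptions(precision=1,suppress=True)
t=cv2.imread("pics/top0.png");s=cv2.imread("pics/scene0.png")
green=lambda c:(c[...,1]>c[...,2]+15)&(c[...,1]>c[...,0]+8)&(c[...,2]<75)
c,k,b=blob(t,250,183,100,85,green,(300,225))
q=cv2.approxPolyDP(((k*16).astype(int)).reshape(-1,1,2),60,True).reshape(-1,2)/16
print("board c",c,"poly",q.tolist(),"box",b)
# fit edge lines -> corners
def corners(k,b):
    L=[]
    for i in range(4):
        a,e=b[i],b[(i+1)%4]; d=(e-a)/np.linalg.norm(e-a); n=np.array([-d[1],d[0]])
        u=(k-a)@d/np.linalg.norm(e-a); w=abs((k-a)@n)
        p=k[(u>.12)&(u<.88)&(w<3)]
        vx,vy,x0,y0=cv2.fitLine(p.astype(np.float32),cv2.DIST_HUBER,0,.01,.01).ravel(); L.append((vx,vy,x0,y0))
    o=[]
    for i in range(4):
        A,B=L[i-1],L[i]; T=np.linalg.solve([[A[0],-B[0]],[A[1],-B[1]]],[B[2]-A[2],B[3]-A[3]]); o.append([A[2]+T[0]*A[0],A[3]+T[0]*A[1]])
    return np.array(o)
co=corners(k,b)
z=45+70*np.sin(.262)
W=[]
for p in co:
    up=p[1]<c[1]; P=onz("top",p,45+(1 if up else -1)*70*np.sin(.262)); W.append(P); print("corner",p,P)
W=np.array(W); print("board centre",W.mean(0))
for i in range(4):
    d=W[(i+1)%4]-W[i]; print("edge",np.linalg.norm(d),np.degrees(np.arctan2(d[1],d[0])))
white=lambda c:(c.min(-1)>150)
for n,im,r,near in(("top",t,(268,214,26,28),(281,228)),):
    c,k,b=blob(im,*r,white,near); print("socket",c,[onz(n,p,58.5) for p in b],onz(n,c,58.5), onz(n,b.mean(0),58.5))
c,k,b=blob(t,310,226,24,22,lambda c:(c[...,2]>110),(321,235)); print("ring",c,onz("top",c,45-25*np.sin(.262)))
c,k,b=blob(t,172,272,18,20,lambda c:(c.min(-1)>110),(181,281)); print("label",c,[onz("top",p,40) for p in b],onz("top",c,40))
c,k,b=blob(t,168,268,24,26,lambda c:(c.max(-1)<60),(179,281)); print("case",c,b,[onz("top",p,40) for p in b])
c,k,b=blob(t,162,250,52,52,lambda c:(c[...,2]>c[...,0]+40),(188,277)); print("tray",[onz("top",p,4) for p in b])
c,k,b=blob(t,412,230,30,32,lambda c:(c.min(-1)>120)&(c[...,1]<c[...,2]+0),(425,252)); print("standtop",c,b,[onz("top",p,70) for p in b])
c,k,b=blob(t,432,244,14,18,lambda c:(c.max(-1)<50),(439,253)); print("handle end dark",c,b,onz("top",c,145))
E
```

```text
board c [300.5 224.5] poly [[338.125, 193.125], [259.875, 197.125], [264.625, 200.625], [259.875, 201.875], [263.625, 253.125], [332.875, 252.875], [337.125, 247.875], [340.125, 252.125], [338.625, 197.625], [333.625, 197.125]] box [[259.5 197. ]
 [338.4 192.4]
 [341.8 252.4]
 [263.  256.9]]
corner [259.6 197.2] [642.5  77.3  63.1]
corner [338.6 192.7] [ 647.9 -100.7   63.1]
corner [340.3 252.2] [ 513.5 -104.6   26.9]
corner [263.7 256.5] [508.3  73.3  26.9]
board centre [578.1 -13.7  45. ]
edge 178.10284404693914 -88.25404633391213
edge 139.29034399121758 -178.33908202190105
edge 177.981695557442 91.69610080917835
edge 139.14070744387985 1.7125211433065888Traceback (most recent call last):
  File "<stdin>", line 30, in <module>
  File "meas.py", line 9, in blob
    k=min((c for c in cs if cv2.contourArea(c)>3*S*S),key=lambda c:np.linalg.norm(c.reshape(-1,2).mean(0)-tgt))
ValueError: min() iterable argument is empty
```

```bash
python3 - <<'E'
from meas import *
np.set_printoptions(precision=1,suppress=True)
t=cv2.imread("pics/top0.png");s=cv2.imread("pics/scene0.png")
print("px sock",t[228,281],t[220,275],"label",t[281,181],"case",t[288,180],"standtop",t[240,420],"handle",t[253,439],t[246,428],"foot",t[260,405])
def run(nm,fn):
    try: fn()
    except Exception as e: print(nm,e)
def sock():
    c,k,b=blob(t,268,212,28,30,lambda c:c[...,2]>85,(281,228)); print("socket",b,[onz("top",p,58.5) for p in b],onz("top",c,58.5))
def mouth():
    c,k,b=blob(s,320-60,205,40,25,lambda c:c.min(-1)>100,(283,214)); print("scene sock",c,b)
def ring():
    c,k,b=blob(t,310,224,24,24,lambda c:c[...,2]>85,(321,235)); print("ring",c,np.ptp(k,0),onz("top",c,45-25*np.sin(.262)))
def label():
    c,k,b=blob(t,170,270,20,22,lambda c:c[...,0]>85,(181,281)); P=np.array([onz("top",p,40) for p in b]);d=np.diff(P,axis=0);print("label",c,P,onz("top",c,40),np.degrees(np.arctan2(d[:,1],d[:,0])),np.linalg.norm(d,axis=1))
def case():
    c,k,b=blob(t,168,268,26,28,lambda c:c.max(-1)<35,(180,281));P=np.array([onz("top",p,40) for p in b]); print("case",b,P,np.ptp(k,0))
def st():
    c,k,b=blob(t,408,230,34,34,lambda c:(c.min(-1)>90)&(c[...,1]<=c[...,2]),(425,250)); P=np.array([onz("top",p,70) for p in b]);print("standtop",c,b,P,P.mean(0))
def foot():
    c,k,b=blob(t,396,228,50,50,lambda c:c.max(-1)<115,(418,252)); P=np.array([onz("top",p,6) for p in b]);print("foot+all",b,P)
def han():
    c,k,b=blob(t,432,244,14,18,lambda c:(c.max(-1)<50),(439,253)); print("handle end dark",c,b,onz("top",c,145))
for f in(sock,mouth,ring,label,case,st,foot,han): run(f.__name__,f)
B=np.array([578.1,-13.7,45]); Rb=R.from_euler("ZY",[1.72,-15],degrees=True)
for n,l in(("socket",[0,45,14]),("pad",[-25,-45,0])): P=B+Rb.apply(l); print(n,P,proj("top",P),proj("scene",P))
c1=crop(t,428,242,20,22,14); c2=crop(s,174,242,36,22,14)
M=np.zeros((616,800,3),np.uint8)[:600]; M[:308,:280]=c1; M[:308,290:794]=c2
M[310:600,:280]=crop(t,170,270,20,21,14)[:290]; M[310:590,290:630]=crop(s,270,168,34,28,10)
cv2.imwrite("pics/m2.png",cv2.convertScaleAbs(M,alpha=1.8,beta=20))
E
```

```text
px sock [145 161 156] [146 161 156] label [135 157 156] case [26 41 55] standtop [58 59 58] handle [17 16 16] [106 110 117] foot [53 55 52]
socket [[270.9 217.6]
 [289.2 216.5]
 [290.5 237.6]
 [272.2 238.8]] [array([596.2,  53.1,  58.5]), array([597.6,  11.8,  58.5]), array([550.1,  10.1,  58.5]), array([548.7,  51.3,  58.5])] [573.2  31.6  58.5]
scene sock [278.2 209.7] [[259.6 204.6]
 [299.4 204.6]
 [299.4 218.6]
 [259.6 218.6]]
ring [320.6 234.9] [11.5 11. ] [554.6 -59.2  38.5]
label [179. 281.] [[447.4 278.   40. ]
 [469.  275.4  40. ]
 [467.  258.8  40. ]
 [445.4 261.4  40. ]] [457.2 268.4  40. ] [ -6.7 -96.8 173.3] [21.7 16.7 21.7]
case [[175.1 273.4]
 [187.6 273.4]
 [187.6 287.9]
 [175.1 287.9]] [[474.8 277.3  40. ]
 [474.3 248.2  40. ]
 [441.2 248.7  40. ]
 [441.7 277.7  40. ]] [12.5 14.5]
standtop [424.  251.7] [[414.3 263.3]
 [414.6 240.4]
 [436.7 240.7]
 [436.4 263.6]] [[ 485.6 -262.5   70. ]
 [ 536.1 -265.6   70. ]
 [ 533.9 -315.4   70. ]
 [ 483.4 -312.2   70. ]] [ 509.8 -288.9   70. ]
foot+all [[400.9 268.4]
 [400.9 234.1]
 [430.6 234.1]
 [430.6 268.4]] [[ 470.3 -250.5    6. ]
 [ 551.7 -254.1    6. ]
 [ 549.5 -326.4    6. ]
 [ 467.9 -322.4    6. ]]
handle end dark [438.9 253.2] [[435.6 249.9]
 [441.9 249.9]
 [441.9 256.6]
 [435.6 256.6]] [ 509.4 -289.4  145. ]
socket [573.1  31.2  58.5] [[280.9 227.6]] [[282.2 212.1]]
pad [555.3 -59.4  38.5] [[320.7 234.6]] [[261.  233.7]]
```

View pics/m2.png

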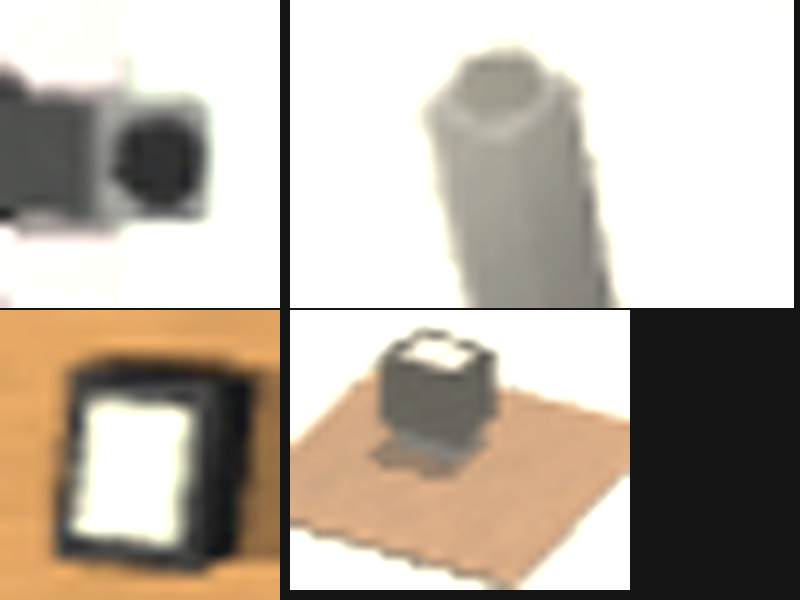

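All of it agrees: socket at (573,31,58.5), pad at (555,-59,38.5), board yaw 1.7°, relay at (457,268) with yaw -6.7°, probe at (509,-289) with yaw about -3°. The crop shows the label centred on the case, and the probe handle parallel to the stand.

The moves allow no tilt. So I'll lower the relay upright into the socket and let it settle, then pivot the probe in the jaws by pressing it against the stand.

```bash
cat > go.py <<'E'
import sys
from h import *
np.set_printoptions(precision=2,suppress=True)
def go(p=None,jaw=None):
    """deltas to TCP p, jaw axis (tool y) at world yaw jaw deg (mod 180)"""
    s=arm.read_state(); q=R.from_quat(s["ee_rot"]); A=q.as_matrix()
    y=np.degrees(np.arctan2(A[1,1],A[0,1]))
    print("t",round(s["clock"],2),"pos",s["position"],"jawyaw",round(y,2),"F",s["contact_force"],"w",round(s["gripper_width"],1),"j6",s["joints"][5].round(2),"xaxis",A[:,0])
    if p is not None:
        sp=0
        if jaw is not None: sp=-((jaw-y+90)%180-90)   # tool x down
        print("tool delta now",q.inv().apply(np.array(p)-s["position"]),"spin",round(sp,2))
if __name__=="__main__":
    a=[float(v) for v in sys.argv[1:]]; go(a[:3] or None,a[3] if len(a)>3 else None)
E
python3 go.py 457.2 268.4 120 83.3
```

```text
t 0.1 pos [ 263.06 -566.38  230.34] jawyaw 114.9 F [-0.35  0.09 -0.24] w 85.8 j6 -0.26 xaxis [-0.  0. -1.]
tool delta now [111.61 675.21 527.59] spin 31.6
```

>>> drive_tool --pt "0 28 22 0" --pt "0 28 22 0" --pt "0 28 22 0" --pt "0 28 22 0" --pt "0 28 22 0" --pt "0 28 22 0" --pt "0 28 22 0" --pt "0 28 22 0" --pt "0 28 22 0" --pt "0 28 22 0" --grip 60

```text
clock: 0.93
position: [344.6, -218.5, 231.1]
ee_rot: [-0.152, 0.691, 0.152, 0.69]
contact_force: [1.4, -0.4, 0.1]
gripper_width: 59.7
```

>>> drive_tool --pt "0 28 22 0" --pt "0 28 22 0" --pt "0 28 22 0" --pt "0 28 22 0" --pt "0 28 22 0" --pt "0 28 22 0" --pt "0 28 22 0" --pt "0 28 22 0" --pt "0 28 22 0" --pt "0 28 22 0"

```text
clock: 1.77
position: [426.1, 128.2, 231.2]
ee_rot: [-0.153, 0.691, 0.153, 0.69]
contact_force: [1.2, -0.8, 0.3]
gripper_width: 59.5
```

>>> drive_tool --pt "0 28 22 0" --pt "0 28 22 0" --pt "0 28 22 0" --pt "0 28 22 0" --pt "15 0 0 6" --pt "15 0 0 6" --pt "15 0 0 6" --pt "15 0 0 6" --pt "15 0 0 6" --pt "15 0 0 1.6"

```text
clock: 2.6
position: [458.8, 264.9, 140.2]
ee_rot: [0.042, 0.706, -0.043, 0.706]
contact_force: [0.6, -0.4, 0.1]
gripper_width: 60.0
```

```bash
python3 go.py 457.2 268.4 60 83.3
```

```text
t 2.6 pos [458.75 264.88 140.2 ] jawyaw 83.08 F [ 0.61 -0.35  0.14] w 60.0 j6 -2.52 xaxis [-0. -0. -1.]
tool delta now [80.2   3.35 -1.91] spin -0.22
```

>>> drive_tool --pt "20 3.3 -1.9 0" --pt "20 0 0 0" --pt "20 0 0 0" --pt "20 0 0 0" --pt "10 0 0 0" --pt "0 0 0 0" --pt "0 0 0 0"

```text
clock: 3.18
position: [457.7, 268.5, 51.2]
ee_rot: [0.041, 0.706, -0.041, 0.706]
contact_force: [0.0, -0.3, 0.9]
gripper_width: 59.7
```

```bash
python3 go.py 457.2 268.4 16 83.3; python3 -c "
from h import *
t=arm.get_image('top')[:,:,::-1].copy();s=arm.get_image('scene')[:,:,::-1].copy()
M=np.zeros((480,800,3),np.uint8);M[:480,:400]=crop(t,155,250,50,60,8);M[:400,400:]=crop(s,255,135,60,60,6.66)[:400,:400]
cv2.imwrite('pics/m3.png',cv2.convertScaleAbs(M,alpha=1.6,beta=20))"
```

```text
t 3.18 pos [457.65 268.52  51.18] jawyaw 83.33 F [ 0.01 -0.32  0.89] w 59.7 j6 -2.52 xaxis [-0. -0. -1.]
tool delta now [35.18 -0.14 -0.42] spin 0.03
```

View pics/m3.png

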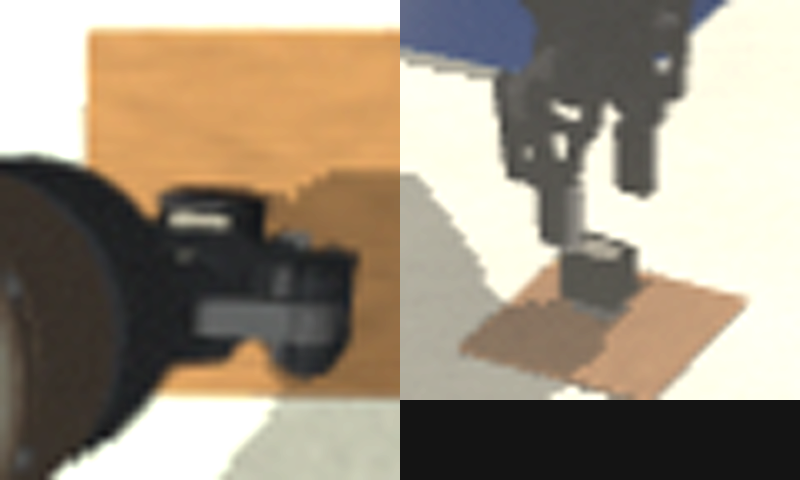

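The gripper is above the relay, with its fingers on either side in y. I'll go down and grip.

>>> drive_tool --pt "12 0 -0.4 0" --pt "12 0 0 0" --pt "11 0 0 0" --pt "0 0 0 0" --pt "0 0 0 0"

```text
clock: 3.7
position: [457.5, 268.9, 17.1]
ee_rot: [0.041, 0.706, -0.041, 0.706]
contact_force: [-1.0, -0.4, -0.3]
gripper_width: 60.1
```

>>> drive_tool --pt "0 0 0 0" --pt "0 0 0 0" --pt "0 0 0 0" --pt "0 0 0 0" --pt "0 0 0 0" --pt "0 0 0 0" --grip 15

```text
clock: 4.2
position: [457.9, 269.3, 17.5]
ee_rot: [0.042, 0.705, -0.04, 0.707]
contact_force: [-0.6, 0.0, 6.3]
gripper_width: 24.7
```

>>> drive_tool --pt "-10 0 0 0" --pt "-20 0 0 0" --pt "-25 0 0 0" --pt "-25 0 0 0" --pt "-20 0 0 0" --pt "0 0 0 0"

```text
clock: 4.7
position: [459.2, 270.4, 121.2]
ee_rot: [0.043, 0.704, -0.039, 0.708]
contact_force: [0.7, 0.6, -0.8]
gripper_width: 25.2
```

```bash
python3 go.py 573.4 31.3 120 91.72
```

```text
t 4.7 pos [459.24 270.4  121.2 ] jawyaw 83.37 F [ 0.66  0.59 -0.77] w 25.2 j6 -2.52 xaxis [ 0.01  0.01 -1.  ]
tool delta now [   0.55 -224.32  141.01] spin -8.35
```

>>> drive_tool --pt "0 -22.4 14.1 0" --pt "0 -22.4 14.1 0" --pt "0 -22.4 14.1 0" --pt "0 -22.4 14.1 0" --pt "0 -22.4 14.1 0" --pt "0 -22.4 14.1 0" --pt "0 -22.4 14.1 0" --pt "0 -22.4 14.1 0" --pt "0 -22.4 14.1 0" --pt "0 -22.4 14.1 0"

```text
clock: 5.53
position: [570.9, 28.3, 115.8]
ee_rot: [0.041, 0.706, -0.041, 0.705]
contact_force: [-0.3, 0.9, -1.1]
gripper_width: 25.0
```

>>> drive_tool --pt "10 0 0 -4.2" --pt "10 0 0 -4.2" --pt "0 0 0 0" --pt "0 0 0 0" --pt "0 0 0 0"

```text
clock: 5.95
position: [571.1, 29.9, 96.5]
ee_rot: [-0.01, 0.707, 0.01, 0.707]
contact_force: [0.4, -0.5, 0.3]
gripper_width: 24.8
```

```bash
python3 go.py 573.4 31.3 66 91.72; python3 -c "
from h import *
t=arm.get_image('top')[:,:,::-1].copy();s=arm.get_image('scene')[:,:,::-1].copy()
cv2.imwrite('pics/s4.png',s);cv2.imwrite('pics/t4.png',t)
M=np.zeros((520,800,3),np.uint8);M[:480,:400]=crop(t,255,195,50,60,8);M[:520,400:]=crop(s,255,165,50,65,8)
cv2.imwrite('pics/m4.png',cv2.convertScaleAbs(M,alpha=1.6,beta=20))"
```

```text
t 5.95 pos [571.13  29.89  96.54] jawyaw 91.65 F [ 0.41 -0.48  0.32] w 24.8 j6 -1.88 xaxis [-0. -0. -1.]
tool delta now [30.54  1.34  2.31] spin -0.07
```

View pics/m4.png

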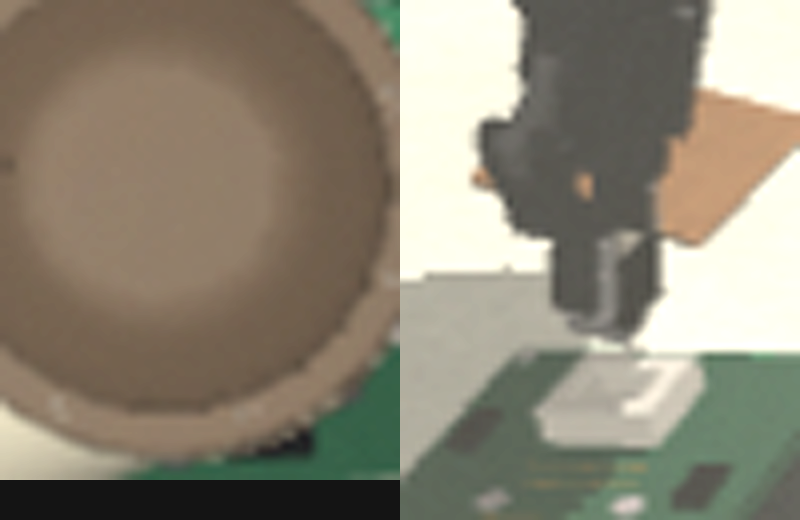

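The relay hangs upright in the fingers just above the socket mouth (scene, about (281,212)). I'll centre it and lower it.

>>> drive_tool --pt "8 1.4 2.7 0" --pt "8 0 0 0" --pt "5 0 0 0" --pt "3 0 0 0" --pt "0 0 0 0" --pt "0 0 0 0"

```text
clock: 6.55
position: [573.6, 31.1, 71.9]
ee_rot: [-0.011, 0.707, 0.01, 0.707]
contact_force: [0.2, -0.5, 0.4]
gripper_width: 25.2
```

>>> drive_tool --pt "2 0 0 0" --pt "2 0 0 0" --pt "1 0 0 0" --pt "0 0 0 0"

```text
clock: 6.88
position: [573.8, 31.2, 67.2]
ee_rot: [-0.011, 0.707, 0.011, 0.707]
contact_force: [-0.2, 0.0, -2.1]
gripper_width: 25.0
```

```bash
python3 go.py 573.9 31.4 66 91.72
```

```text
t 6.88 pos [573.75  31.17  67.15] jawyaw 91.71 F [-0.24  0.05 -2.11] w 25.0 j6 -1.88 xaxis [-0.  0. -1.]
tool delta now [1.15 0.22 0.15] spin -0.01
```

>>> drive_tool --pt "1 0 0 0" --pt "1 0 0 0" --pt "0 0 0 0" --pt "0 0 0 0"

```text
clock: 7.22
position: [574.1, 31.2, 66.4]
ee_rot: [-0.011, 0.707, 0.011, 0.707]
contact_force: [-2.2, -0.1, 5.1]
gripper_width: 24.8
```

```bash
python3 go.py; python3 -c "
from h import *
s=arm.get_image('scene')[:,:,::-1].copy()
M=crop(s,255,180,50,50,10)
cv2.imwrite('pics/m5.png',cv2.convertScaleAbs(M,alpha=1.6,beta=20))"
```

```text
t 7.22 pos [574.06  31.19  66.38] jawyaw 91.74 F [-2.23 -0.13  5.06] w 24.8 j6 -1.88 xaxis [ 0. -0. -1.]
```

View pics/m5.png

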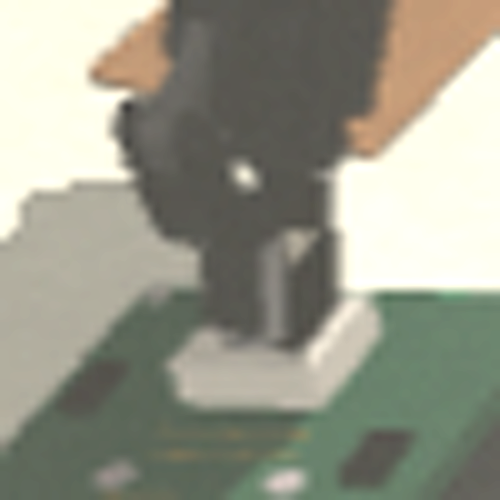

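Contact came at the height worked out (5 N), and the picture shows the case in the socket mouth. I'll release it and go up.

>>> drive_tool --pt "0 0 0 0" --pt "0 0 0 0" --pt "0 0 0 0" --pt "0 0 0 0" --pt "-10 0 0 0" --pt "-20 0 0 0" --pt "-25 0 0 0" --pt "-20 0 0 0" --grip 50

```text
clock: 7.93
position: [574.2, 31.2, 142.3]
ee_rot: [-0.011, 0.707, 0.011, 0.707]
contact_force: [-0.0, 0.0, -0.1]
gripper_width: 50.0
```

```bash
python3 go.py; python3 -c "
from h import *
s=arm.get_image('scene')[:,:,::-1].copy()
M=crop(s,245,180,70,70,8)
B=np.array([573.4,31.4,58.5]); Rb=R.from_euler('ZY',[1.72,-15],degrees=True)
for P in [(a,b,z) for z in(0,26) for a in(-16,16) for b in (-13,13)]:
    p=proj('scene',B+Rb.apply(P))[0]; q=((p-[245,180]+.5)*8).astype(int); print(P,p.round(1)); cv2.circle(M,tuple(int(v) for v in q),2,(0,0,255),-1)
cv2.imwrite('pics/m6.png',cv2.convertScaleAbs(M,alpha=1.6,beta=20))"
```

```text
t 7.93 pos [574.24  31.18 142.34] jawyaw 91.73 F [-0.01  0.02 -0.12] w 50.0 j6 -1.88 xaxis [ 0. -0. -1.]
(-16, -13, 0) [275.5 214.4]
(-16, 13, 0) [279.6 209.6]
(16, -13, 0) [285.2 214.7]
(16, 13, 0) [289.2 209.8]
(-16, -13, 26) [273.  206.5]
(-16, 13, 26) [277.2 201.8]
(16, -13, 26) [282.9 206.7]
(16, 13, 26) [287.  201.9]
```

View pics/m6.png

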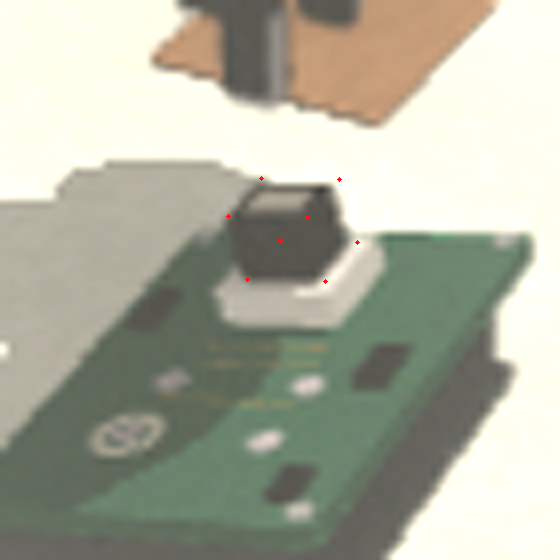

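The relay has settled into the socket at the board's slope, close to the predicted red points. I'll press it home with closed fingers.

>>> drive_tool --pt "0 0 -18 0" --pt "10 0 0 0" --pt "15 0 0 0" --pt "15 0 0 0" --pt "10 0 0 0" --pt "5 0 0 0" --pt "0 0 0 0" --pt "0 0 0 0" --grip 0

```text
clock: 8.65
position: [556.1, 30.6, 85.3]
ee_rot: [-0.011, 0.707, 0.011, 0.707]
contact_force: [-0.4, 1.1, 0.1]
gripper_width: -0.0
```

>>> drive_tool --pt "1 0 0 0" --pt "1 0 0 0" --pt "1 0 0 0" --pt "0 0 0 0"

```text
clock: 8.98
position: [556.3, 30.8, 83.2]
ee_rot: [-0.011, 0.707, 0.011, 0.708]
contact_force: [-0.7, 0.6, 3.8]
gripper_width: 0.1
```

>>> drive_tool --pt "1 0 0 0" --pt "1 0 0 0" --pt "0 0 0 0" --pt "0 0 0 0"

```text
clock: 9.32
position: [556.4, 30.8, 82.8]
ee_rot: [-0.011, 0.706, 0.011, 0.708]
contact_force: [-3.0, 0.4, 12.9]
gripper_width: -0.1
```

It held 13 N with only 0.4 mm of give, and contact was within 0.5 mm of the flush height, so the relay is home. On to the probe.

>>> drive_tool --pt "-10 0 0 0" --pt "-30 0 0 0" --pt "-40 0 0 0" --pt "-25 0 0 0" --pt "0 -35 0 0" --pt "0 -35 0 0" --pt "0 -35 0 0" --pt "0 -35 0 0" --pt "0 -35 0 0" --pt "0 -35 0 0" --grip 60

```text
clock: 10.15
position: [561.8, -180.8, 185.5]
ee_rot: [-0.011, 0.707, 0.011, 0.707]
contact_force: [0.8, 0.3, 0.1]
gripper_width: 59.9
```

>>> drive_tool --pt "0 -35 -5 0" --pt "0 -35 -15 0" --pt "0 -35 -15 0" --pt "0 0 0 4.7" --pt "0 0 0 0" --pt "0 0 0 0"

```text
clock: 10.65
position: [530.0, -285.5, 185.3]
ee_rot: [0.018, 0.707, -0.018, 0.707]
contact_force: [0.2, -0.3, 0.8]
gripper_width: 59.9
```

```bash
python3 go.py 509.4 -289.2 91 87; python3 -c "
from h import *
t=arm.get_image('top')[:,:,::-1].copy();s=arm.get_image('scene')[:,:,::-1].copy()
M=np.zeros((560,800,3),np.uint8);M[:560,:400]=crop(s,245,180,50,70,8);M[:560,400:]=crop(s,160,190,50,70,8)
cv2.imwrite('pics/m7.png',cv2.convertScaleAbs(M,alpha=1.6,beta=20)); cv2.imwrite('pics/t7.png',t); cv2.imwrite('pics/s7.png',s)"
```

```text
t 10.65 pos [ 530.03 -285.45  185.27] jawyaw 87.06 F [ 0.16 -0.25  0.84] w 59.9 j6 -1.4 xaxis [ 0.  0. -1.]
tool delta now [ 94.27  -4.83 -20.41] spin 0.06
```

View pics/m7.png

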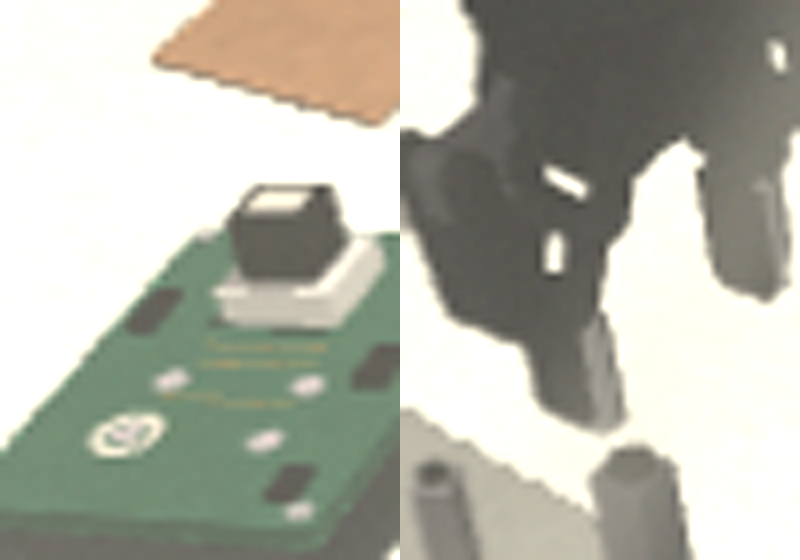

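The relay sits flush in the socket. The probe handle's end is at about (188,250) in the scene, right below the fingers. I'll centre over it and go down.

>>> drive_tool --pt "0 -4.8 -20.4 0" --pt "20 0 0 0" --pt "20 0 0 0" --pt "20 0 0 0" --pt "20 0 0 0" --pt "13 0 0 0" --pt "0 0 0 0" --pt "0 0 0 0"

```text
clock: 11.42
position: [510.0, -288.0, 92.1]
ee_rot: [0.018, 0.707, -0.017, 0.706]
contact_force: [0.0, -0.3, 1.1]
gripper_width: 59.9
```

```bash
python3 go.py 509.4 -289.2 91 87
```

```text
t 11.42 pos [ 509.98 -288.04   92.06] jawyaw 87.16 F [ 0.02 -0.29  1.07] w 59.9 j6 -1.38 xaxis [-0.  0. -1.]
tool delta now [ 1.06 -1.19 -0.52] spin 0.16
```

>>> drive_tool --pt "0.5 -1 -0.5 0" --pt "0 0 0 0" --pt "0 0 0 0" --pt "0 0 0 0" --pt "0 0 0 0" --pt "0 0 0 0" --pt "0 0 0 0" --grip 8

```text
clock: 12.0
position: [509.7, -290.0, 92.8]
ee_rot: [0.018, 0.706, -0.018, 0.707]
contact_force: [-0.1, 2.9, 5.5]
gripper_width: 17.0
```

>>> drive_tool --pt "-5 0 0 0" --pt "-10 0 0 0" --pt "-12 0 0 0" --pt "-10 0 0 0" --pt "0 0 0 0" --pt "0 0 0 0"

```text
clock: 12.5
position: [509.2, -290.0, 129.4]
ee_rot: [0.018, 0.706, -0.019, 0.707]
contact_force: [0.3, -0.9, -1.6]
gripper_width: 17.3
```

>>> drive_tool --pt "0 0 -2 0" --pt "0 0 -2 0" --pt "0 0 -2 0" --pt "0 0 -2 0" --pt "0 0 0 0"

```text
clock: 12.92
position: [504.2, -289.7, 128.9]
ee_rot: [0.018, 0.704, -0.019, 0.71]
contact_force: [7.7, 0.6, -4.3]
gripper_width: 17.1
```

>>> drive_tool --pt "0 0 -2 0" --pt "0 0 -2 0" --pt "0 0 -2 0" --pt "0 0 -2 0" --pt "0 0 0 0"

```text
clock: 13.33
position: [496.7, -289.4, 129.1]
ee_rot: [0.018, 0.704, -0.019, 0.71]
contact_force: [7.2, 0.7, -3.6]
gripper_width: 17.5
```

>>> drive_tool --pt "0 0 -2 0" --pt "0 0 -2 0" --pt "0 0 -2 0" --pt "0 0 -2 0" --pt "0 0 0 0"

```text
clock: 13.75
position: [489.5, -289.3, 129.6]
ee_rot: [0.017, 0.703, -0.019, 0.711]
contact_force: [9.1, 0.3, -3.3]
gripper_width: 17.4
```

```bash
python3 go.py; python3 -c "
from h import *
t=arm.get_image('top')[:,:,::-1].copy();s=arm.get_image('scene')[:,:,::-1].copy()
M=np.zeros((560,800,3),np.uint8);M[:560,:400]=crop(t,395,220,50,70,8);M[:560,400:]=crop(s,165,225,50,70,8)
cv2.imwrite('pics/m8.png',cv2.convertScaleAbs(M,alpha=1.6,beta=20))"
```

```text
t 13.75 pos [ 489.54 -289.26  129.63] jawyaw 87.06 F [ 9.09  0.29 -3.28] w 17.4 j6 -1.37 xaxis [ 0.01 -0.   -1.  ]
```

View pics/m8.png

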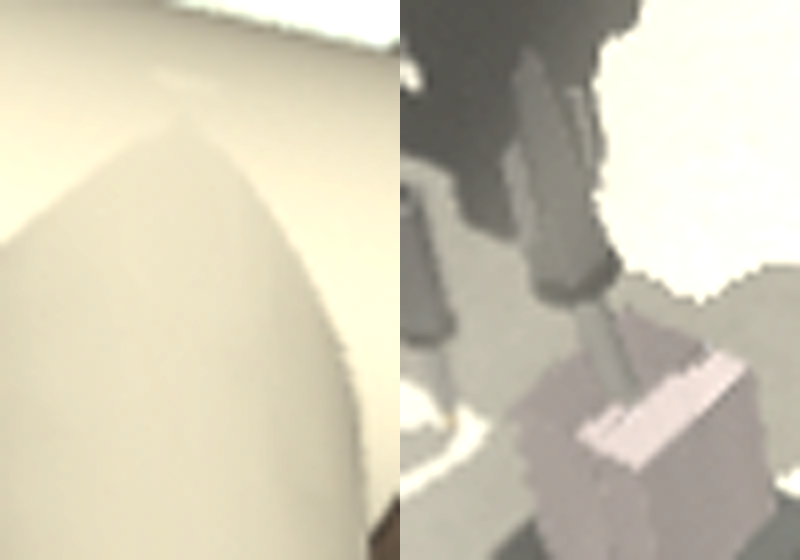

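The probe is pivoting in the jaws as planned: it leans by about 13°, with the tip toward +x. I'll push 4 mm more, back off, and lift out.

>>> drive_tool --pt "0 0 -2 0" --pt "0 0 -2 0" --pt "0 0 0 0" --pt "0 0 0 0"

```text
clock: 14.18
position: [485.5, -289.1, 129.9]
ee_rot: [0.017, 0.703, -0.019, 0.711]
contact_force: [7.1, -0.0, -1.5]
gripper_width: 17.2
```

>>> drive_tool --pt "0 0 3 0" --pt "0 0 0 0" --pt "-5 0 0 0" --pt "-10 0 0 0" --pt "-20 0 0 0" --pt "-25 0 0 0" --pt "-20 0 0 0" --pt "0 0 0 0" --pt "0 0 0 0"

```text
clock: 14.93
position: [482.8, -288.5, 209.1]
ee_rot: [0.019, 0.707, -0.018, 0.706]
contact_force: [-0.2, 1.2, -2.2]
gripper_width: 17.1
```

```bash
python3 go.py; python3 -c "
from h import *
s=arm.get_image('scene')[:,:,::-1].copy(); cv2.imwrite('pics/s9.png',s)
st=arm.read_state(); g=st['position']+R.from_quat(st['ee_rot']).apply([-19,0,0])
print(g)
for z in(75,40,0,-45,-59):
  for a in (12,15,18):
    r=np.radians(a); print(z,a,proj('scene',g+(z-41)*np.array([-np.sin(r),0,np.cos(r)]))[0].round(1),end=' ')
  print()
x0,y0=[int(v) for v in proj('scene',g)[0]]
print(x0,y0)
M=crop(s,x0-25,y0-25,60,75,8)
cv2.imwrite('pics/m9.png',cv2.convertScaleAbs(M,alpha=1.6,beta=20))"
```

```text
t 14.93 pos [ 482.8  -288.45  209.06] jawyaw 86.97 F [-0.23  1.18 -2.16] w 17.1 j6 -1.37 xaxis [-0.  0. -1.]
[ 482.37657876 -288.19167345  226.78327914]
75 12 [167.7 200.7] 75 15 [167.1 200.7] 75 18 [166.6 200.7] 
40 12 [173.3 214.9] 40 15 [173.3 214.9] 40 18 [173.3 214.9] 
0 12 [179.4 230.4] 0 15 [180.1 230.5] 0 18 [180.7 230.5] 
-45 12 [185.9 247.1] -45 15 [187.4 247.3] -45 18 [188.8 247.4] 
-59 12 [187.9 252.1] -59 15 [189.6 252.3] -59 18 [191.3 252.5] 
173 214
```

View pics/m9.png

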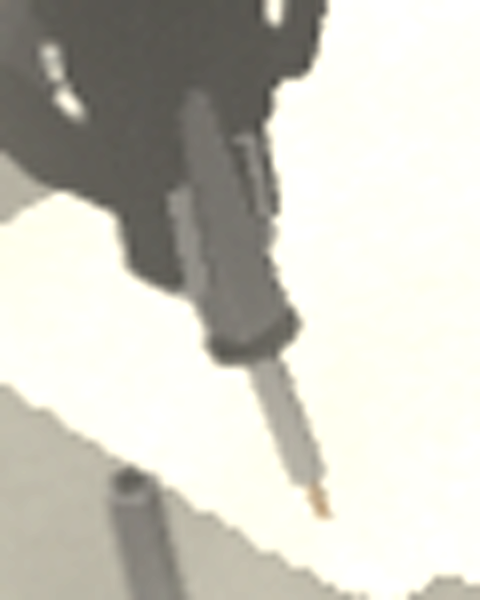

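The picture shows the probe clear of the stand, tip at about (188,253), leaning near 11 to 15°. I'll measure the lean from the shaft's centre line.

```bash
cat > tilt.py <<'E'
from h import *
from scipy.optimize import brentq
def tilt(f,rows,x0,win=12,U=8):
    """centre line of shaft in rows, darker than the background; returns image slope & points"""
    s=cv2.cvtColor(cv2.imread(f),cv2.COLOR_BGR2GRAY).astype(float); P=[]
    for r in rows:
        c=int(x0(r)); seg=s[r,c-win:c+win]; bg=np.median(np.r_[seg[:5],seg[-5:]])
        w=np.clip(bg-seg-12,0,60); w[abs(np.arange(2*win)-win)>6]=0
        P.append([(w*np.arange(c-win,c+win)).sum()/w.sum(),r])
    P=np.array(P); k=np.polyfit(P[:,1],P[:,0],1); res=P[:,0]-np.polyval(k,P[:,1])
    return k,res.std(),P
def angle(k,rows,g):
    """tilt about world y whose projection through plane y=g_y has this line"""
    y=g[1]; Q=[]
    for r in (rows[0],rows[-1]):
        e,d=ray("scene",(np.polyval(k,r),r)); Q.append(e+d*(y-e[1])/d[1])
    v=Q[0]-Q[1]; return np.degrees(np.arctan2(-v[0],v[2])),Q
E
python3 -c "
from tilt import *
np.set_printoptions(precision=2,suppress=True)
rows=range(236,249); k,r,P=tilt('pics/s9.png',rows,lambda r:180.5+(r-233.5)*.35)
print(k,r,P[:,0]); print(angle(k,rows,(0,-288.2)))
# control: the upright handle before the grasp
rows=range(252,263); k,r,P=tilt('pics/s7.png',rows,lambda r:189.5+(r-252)*.2)
print(k,r,P[:,0]); print(angle(k,rows,(0,-289.2)))
"
```

```text
[ 0.37 93.26] 0.10209399021273119 [181.66 181.74 182.19 182.75 183.05 183.51 183.73 184.18 184.71 184.89
 185.32 185.72 185.87]
(np.float64(10.655857434387936), [array([ 493.98, -288.2 ,  172.1 ]), array([ 500.05, -288.2 ,  139.87])])
[  0.2  138.16] 0.2134922217411659 [189.23 189.88 189.71 189.86 190.08 190.19 190.25 190.48 190.7  191.3
 191.68]
(np.float64(-0.07188710177002204), [array([ 508.55, -289.2 ,  132.11]), array([ 508.51, -289.2 ,  102.  ])])
```

The upright control reads -0.1°, so the method holds. The lean is only about 11°, because of elastic spring-back. I'll put the tip back in the hole and overshoot by about 4°.

>>> drive_tool --pt "0 0 5 0" --pt "10 0 5 0" --pt "20 0 0 0" --pt "20 0 0 0" --pt "15 0 0 0" --pt "0 0 0 0" --pt "7 0 0 0" --pt "7 0 0 0" --pt "0 0 0 0"

```text
clock: 15.73
position: [493.0, -289.1, 133.5]
ee_rot: [0.017, 0.708, -0.018, 0.706]
contact_force: [-9.9, 5.2, 18.4]
gripper_width: 17.6
```

>>> drive_tool --pt "0 0 -2 0" --pt "0 0 -2 0" --pt "0 0 -2 0" --pt "0 0 -2 0" --pt "0 0 -2 0" --pt "0 0 -2 0" --pt "0 0 -2 0" --pt "0 0 0 0"

```text
clock: 16.4
position: [484.7, -289.1, 131.2]
ee_rot: [0.017, 0.703, -0.019, 0.711]
contact_force: [7.7, 0.5, 0.1]
gripper_width: 17.4
```

>>> drive_tool --pt "0 0 -2 0" --pt "0 0 -2 0" --pt "0 0 -1 0" --pt "0 0 0 0" --pt "0 0 0 0"

```text
clock: 16.82
position: [480.3, -288.9, 130.9]
ee_rot: [0.017, 0.703, -0.019, 0.711]
contact_force: [8.4, 1.4, -0.5]
gripper_width: 17.8
```

>>> drive_tool --pt "0 0 4 0" --pt "0 0 0 0" --pt "-5 0 0 0" --pt "-10 0 0 0" --pt "-20 0 0 0" --pt "-25 0 0 0" --pt "-18 0 0 0" --pt "0 0 0 0" --pt "0 0 0 0"

```text
clock: 17.57
position: [477.9, -288.3, 208.0]
ee_rot: [0.019, 0.707, -0.018, 0.706]
contact_force: [-0.2, -0.3, -2.3]
gripper_width: 17.1
```

```bash
cat > t.py <<'E'
from tilt import *
import sys
np.set_printoptions(precision=2,suppress=True)
f=sys.argv[1]; cv2.imwrite(f,arm.get_image('scene')[:,:,::-1])
st=arm.read_state(); print(st["position"],st["contact_force"],st["gripper_width"])
A=R.from_quat(st['ee_rot']).as_matrix(); g=st['position']-19*A[:,0]; zt=-A[:,2] if A[0,2]<0 else A[:,2]
n=A[:,1]; r=np.radians(13); ax=A[:,0]*np.cos(r)+zt*np.sin(r)   # probe direction toward tip
pts=proj('scene',[g+ax*(41+v) for v in(8,40)]); sl=(pts[1]-pts[0])[0]/(pts[1]-pts[0])[1]
rows=range(int(pts[0][1])+1,int(pts[1][1]))
k,rs,P=tilt(f,rows,lambda q:round(pts[0][0]+(q-pts[0][1])*sl))
Q=[]
for q in(rows[0],rows[-1]):
    e,d=ray("scene",(np.polyval(k,q),q)); Q.append(e+d*((g-e)@n)/(d@n))
v=Q[1]-Q[0]; v/=np.linalg.norm(v); print("rows",rows,"fit",rs,"tilt deg",np.degrees(np.arctan2(v@zt,v@A[:,0])))
# brass tip: lowest reddish pixel near
im=cv2.imread(f).astype(int); t0=g+v*100; p0=proj('scene',t0)[0]; x,y=p0.astype(int)
w=im[y-9:y+10,x-9:x+10]; m=(w[...,2]-w[...,0]>28); yy,xx=np.nonzero(m)
print("tip pred (41 assumed)",t0,p0,"brass px n",m.sum(), (xx.mean()+x-9,yy.mean()+y-9,yy.max()+y-9) if m.any() else "")
E
python3 t.py pics/s10.png; python3 go.py
```

```text
[ 477.39 -287.98  206.76] [-0.34  0.03 -1.13] 17.463787540419883
rows range(234, 245) fit 0.4657850288651734 tilt deg 20.385613700427985
tip pred (41 assumed) [ 511.92 -289.7   131.9 ] [190.36 252.64] brass px n 7 (np.float64(187.28571428571428), np.float64(251.28571428571428), np.int64(253))
t 17.62 pos [ 477.39 -287.98  206.76] jawyaw 86.96 F [-0.34  0.03 -1.13] w 17.5 j6 -1.37 xaxis [-0.  0. -1.]
```

```bash
python3 -c "
import cv2
s=cv2.cvtColor(cv2.imread('pics/s10.png'),cv2.COLOR_BGR2GRAY)
b=cv2.imread('pics/s10.png').astype(int)
for r in range(226,258): print(r,s[r,168:198], (b[r,176:198,2]-b[r,176:198,0]).max())
"
```

```text
226 [152 135 106  74  63  63  64  65  63  63  63  63  63  64  68 145 156 158
 158 157 156 154 154 153 153 152 154 155 154 154] 20
227 [158 158 157 104  66  63  64  64  64  64  63  64  63  64  65  74 147 156
 155 156 156 154 154 155 156 155 155 154 153 153] 20
228 [157 157 156 127  80  63  63  64  66  64  63  63  63  64  56  53  89 150
 154 153 154 155 155 156 155 154 154 152 154 155] 19
229 [156 157 156 155 101  65  63  64  65  65  63  64  61  53  52  54  93 151
 157 156 155 153 153 152 152 153 154 155 154 154] 19
230 [156 156 156 157 123  76  62  62  63  66  63  54  51  52  53  59 120 151
 154 155 154 154 152 152 152 151 153 153 154 154] 19
231 [155 156 157 156 134  75  48  51  54  57  53  51  50  53  59  98 149 153
 154 154 154 152 153 154 154 153 152 152 151 151] 19
232 [156 158 157 156 149  89  49  47  47  49  49  51  54  57  90 148 153 153
 155 155 155 154 152 150 153 154 153 153 154 153] 19
233 [156 158 158 157 156 116  68  51  54  53  54  60  68  81 104 149 154 155
 156 156 156 155 154 151 152 154 155 155 155 154] 19
234 [158 158 158 158 159 143 112  89  98  92  80  90  90  87
[... 2359 characters left out ...]
53 107  97 145 153 155 156 155 155 153 154 156] 41
253 [ 72  95 103 103 104 104 128 142 152 152 151 152 152 153 154 155 153 152
 153 128 111 128 152 156 156 155 156 157 155 157] 33
254 [ 70  95 104 104 102 102 104 105 136 150 151 152 152 154 154 154 154 153
 153 152 151 153 155 155 156 155 156 157 155 154] 19
255 [ 61  90 103 103 102 104 104 105 105 135 143 151 153 153 152 153 154 153
 152 153 155 156 155 155 154 154 155 159 158 157] 20
256 [ 62  87 102 104 105 105 104 106 106 108 107 138 152 152 152 152 152 152
 150 153 156 157 156 156 155 155 154 155 156 157] 19
257 [ 64  75  98 105 105 105 105 106 108 108 107 107 137 144 144 150 151 151
 153 156 156 156 159 160 158 157 155 155 158 158] 20
```

```bash
sed -i 's/^rows=range.*/a0=int(sys.argv[2]) if len(sys.argv)>2 else int(pts[0][1])+3; rows=range(a0,a0+13)/; s/^f=sys.argv\[1\]; cv2.imwrite.*/f=sys.argv[1]\nimport os\nif not os.path.exists(f): cv2.imwrite(f,arm.get_image("scene")[:,:,::-1])/' t.py
python3 t.py pics/s10.png 236; python3 -c "
from tilt import *
k,r,P=tilt('pics/s10.png',range(236,249),lambda r:180.5+(r-236)*.4);print(k,r,P[:,0])"
```

```text
[ 477.39 -287.98  206.76] [-0.34  0.03 -1.13] 17.463787540419883
rows range(236, 249) fit 0.16426127461665777 tilt deg 13.793344345777664
tip pred (41 assumed) [ 500.93 -289.11  128.56] [186.89 252.18] brass px n 7 (np.float64(187.28571428571428), np.float64(251.28571428571428), np.int64(253))
[ 0.40616401 85.05432654] 0.16426127461665777 [180.74703557 181.18       181.78252033 182.19027484 182.73904382
 182.84765625 183.56862745 183.66143498 184.08530806 184.67123288
 185.05612245 185.55329949 185.41566265]
```

The corrected fit (shaft rows plus the brass rows) gives an image slope of about 0.425, which is a lean of about 15°. I'll carry the probe over the test point.

>>> drive_tool --pt "0 10 1.5 0" --pt "0 24 3.6 0" --pt "0 27 4 0" --pt "0 27 4 0" --pt "0 27 4 0" --pt "0 27 4 0" --pt "0 27 4 0" --pt "0 27 4 0" --pt "0 24 3.6 0" --pt "0 11 1.9 0"

```text
clock: 18.45
position: [524.9, -56.8, 206.3]
ee_rot: [0.018, 0.708, -0.018, 0.706]
contact_force: [-0.3, 0.5, -1.4]
gripper_width: 17.4
```

>>> drive_tool --pt "0 0 0 -4.7" --pt "15 0 0 0" --pt "20 0 0 0" --pt "20 0 0 0" --pt "10 0 0 0" --pt "0 0 0 0" --pt "0 0 0 0" --pt "0 0 0 0"

```text
clock: 19.12
position: [526.4, -59.6, 143.6]
ee_rot: [-0.011, 0.707, 0.011, 0.708]
contact_force: [-0.6, -0.8, 0.4]
gripper_width: 17.4
```

```bash
python3 go.py 524 -59.3 140.6 91.72; python3 -c "
from meas import *
s0=cv2.imread('pics/scene0.png'); s=arm.get_image('scene')[:,:,::-1].copy(); cv2.imwrite('pics/s11.png',s); cv2.imwrite('pics/t11.png',arm.get_image('top')[:,:,::-1])
c,k,b=blob(s0,250,224,24,22,lambda c:c[...,2]>80,(261,234)); print('ring scene',c,np.ptp(k,0))
M=crop(s,225,185,70,70,8); print(s[:5,:5,0].mean())
cv2.imwrite('pics/m12.png',cv2.convertScaleAbs(M,alpha=1.6,beta=20))"
```

```text
t 19.12 pos [526.39 -59.57 143.64] jawyaw 91.72 F [-0.57 -0.81  0.4 ] w 17.4 j6 -1.74 xaxis [ 0. -0. -1.]
tool delta now [ 3.04  0.34 -2.38] spin 0.0
ring scene [260.33145161 233.83783602] [9.5 5.5]
76.36
```

View pics/m12.png

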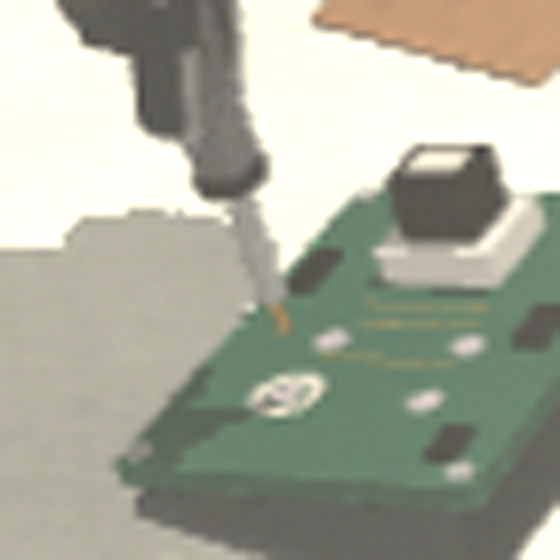

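The tip is at about (260.3,226.1), above the ringed pad centred at (260.4,233.8). The relay sits flush. Next I'll work out the tip position and the lean here.

```bash
python3 -c "
from tilt import *
np.set_printoptions(precision=2,suppress=True)
print('ring two-view',two((320.6,234.9),(260.33,233.84)))
im=cv2.imread('pics/s11.png').astype(int); w=im[218:232,250:270]; m=(w[...,2]-w[...,1]>8); yy,xx=np.nonzero(m); print(sorted(zip((yy+218).tolist(),(xx+250).tolist())))
st=arm.read_state(); A=R.from_quat(st['ee_rot']).as_matrix(); g=st['position']-19*A[:,0]; n=A[:,1]
def onp(px): e,d=ray('scene',px); return e+d*((g-e)@n)/(d@n)
print('tip',onp((260.25,226.4)),'TCP',st['position'])
g2=cv2.imread('pics/s11.png')[...,2]
for r in range(208,228): print(r,g2[r,250:266])
for a in(11,13,15,17):
  r=np.radians(a); v=A[:,0]*np.cos(r)+A[:,2]*np.sin(r); p=proj('scene',[g+v*(41+q) for q in(5,40,59)]); print(a,p.tolist(),(p[1]-p[0])[0]/(p[1]-p[0])[1])
"
```

```text
ring two-view (array([554.07, -59.62,  37.84]), np.float64(1.5153821344785343))
[(223, 259), (224, 260), (225, 260), (227, 265)]
tip [553.92 -58.67  62.53] TCP [526.47 -59.5  143.98]
208 [ 44  44  43  44  43  44  63 114 157 157 158 160 160 159 158 159]
209 [ 66  50  51  48  51  67 105 157 159 159 158 158 156 156 159 159]
210 [153 126 123 109  88  88  90 123 157 159 160 159 158 158 160 159]
211 [154 156 146 104  86  88  94 125 156 158 158 157 156 158 159 158]
212 [ 99 101 119 145  83  88  86 105 156 157 158 157 157 157 158 145]
213 [101 102 102  98  86  87  87  94 130 156 155 155 157 158 150 114]
214 [101 101 101  98  88  86  89  92 122 156 158 158 158 151 115  54]
215 [100  99 100 101  98  84  90  93  95 117 157 157 150 109  63  54]
216 [100  99  99  99  98  87  88  92  94 114 159 158 141  69  47  43]
217 [ 99 100 101 101  97  85  85  89  93 115 157 140  70  47  43  44]
218 [101 100 101 101 101  97  83  89  93 113 139  71  47  43  42  43]
219 [101 100 101 101 102  98  86  87  91  94  84  48  43  42  42  45]
220 [102 100 100 100 101 100  96  84  90  92  75  42  41  43  45  50]
221 [10
[... 368 characters left out ...]
 54  53  53  54  63  78  57  53  55  57  69]
227 [102 102  94  65  54  54  54  54  54  53  54  54  54  57  87 125]
11 [[252.90321924152883, 207.84576579860902], [255.92786878345294, 219.02363879275737], [257.5311895875963, 224.94482776952225]] 0.2705925844306444
13 [[253.41535939826298, 207.8798826870157], [256.8198103714811, 219.09688147164204], [258.6257791660671, 225.0436089528829]] 0.30350818775911254
15 [[253.92272536945185, 207.8957989744406], [257.70458346360977, 219.13912453042417], [259.7123151266898, 225.10481408986308]] 0.336364723704478
17 [[254.42472401726295, 207.8934552605266], [258.5811905873864, 219.15020054719213], [260.7895985495814, 225.12819831104767]] 0.3692423044383091
```

>>> drive_tool --pt "0 -0.5 -4.8 0" --pt "5 0 1.35 0" --pt "5 0 1.35 0" --pt "4 0 1 0" --pt "0 0 0 0" --pt "0 0 0 0" --pt "0 0 0 0" --pt "0 0 0 0"

```text
clock: 19.88
position: [524.8, -60.0, 128.9]
ee_rot: [-0.011, 0.707, 0.011, 0.707]
contact_force: [0.7, 0.1, -0.9]
gripper_width: 17.5
```

```bash
cat > f.py <<'E'
from h import *
import sys
np.set_printoptions(precision=2,suppress=True)
F=[];T=[];P=[]
for i in range(int(sys.argv[1])):
    im=arm.get_image("scene"); s=arm.read_state(); F.append(s["contact_force"]);T.append(s["wrist_torque"]);P.append(s["position"])
im=im[:,:,::-1]; cv2.imwrite(sys.argv[2],im); b=im.astype(int)[222:240,250:272]
nrm=R.from_euler("ZY",[1.72,-15],degrees=True).apply([0,0,1])
F=np.array(F);print("t",s["clock"],"P",np.mean(P,0),"std",np.std(P,0),"F",F.mean(0),"std",F.std(0),"Fn",(F@nrm).mean(),"T",np.mean(T,0)*1000, "along n",np.mean(P,0)@nrm)
E
python3 f.py 16 pics/s12.png
```

```text
t 20.6833 P [524.65 -60.03 128.88] std [0.06 0.01 0.06] F [ 0.09  0.   -0.86] std [0.29 0.54 0.58] Fn -0.8516169462955028 T [ 0.65 21.38  1.2 ] along n -10.772137269696616
```

>>> drive_tool --pt "1.9 0 0.5 0" --pt "1.9 0 0.5 0" --pt "1.9 0 0.5 0" --pt "1 0 0.3 0" --pt "0 0 0 0" --pt "0 0 0 0"

```text
clock: 21.18
position: [526.4, -60.0, 121.9]
ee_rot: [-0.011, 0.707, 0.011, 0.707]
contact_force: [0.2, 0.2, -0.8]
gripper_width: 17.4
```

```bash
python3 f.py 16 pics/s13.png
```

```text
t 21.9833 P [526.43 -59.98 122.15] std [0.02 0.01 0.03] F [-0.06 -0.01 -0.96] std [0.48 0.58 0.54] Fn -0.9099812259541583 T [12.15  5.91 13.85] along n -17.730246936681077
```

>>> drive_tool --pt "1 0 0.25 0" --pt "1 0 0.25 0" --pt "1 0 0.3 0" --pt "0 0 0 0" --pt "0 0 0 0"

```text
clock: 22.4
position: [527.2, -60.0, 119.0]
ee_rot: [-0.011, 0.707, 0.011, 0.707]
contact_force: [-0.6, 0.5, -0.6]
gripper_width: 17.3
```

```bash
python3 f.py 16 pics/s14.png
```

```text
t 23.2 P [527.22 -59.96 119.12] std [0.02 0.01 0.03] F [ 0.18  0.01 -0.84] std [0.4  0.49 0.58] Fn -0.8545528354298353 T [ 8.35  7.73 -0.38] along n -20.865955977266076
```

>>> drive_tool --pt "0.7 0 0.2 0" --pt "0.7 0 0.2 0" --pt "0 0 0 0" --pt "0 0 0 0"

```text
clock: 23.53
position: [527.6, -59.9, 117.6]
ee_rot: [-0.011, 0.707, 0.011, 0.707]
contact_force: [0.3, 0.2, -0.8]
gripper_width: 17.1
```

```bash
python3 f.py 16 pics/s15.png; python3 -c "
import cv2
for f in('s12','s15'):
  b=cv2.imread(f'pics/{f}.png').astype(int)
  print(f)
  for r in range(224,239): print(r,b[r,252:268,2])"
```

```text
t 24.3333 P [527.61 -59.95 117.72] std [0.01 0.01 0.02] F [ 0.23  0.12 -1.19] std [0.55 0.5  0.4 ] Fn -1.2122128355870876 T [2.72 1.47 9.78] along n -22.320980125570603
s12
224 [101 101  96  76  69  87  92  87  60  53  53  52  54  54  53  53]
225 [101 101  94  62  64  86  90  89  66  52  53  53  53  55  56  56]
226 [101  93  62  54  62  82  88  90  74  53  53  53  55  69  94  99]
227 [ 94  65  54  54  54  62  79  86  54  53  54  58  86 124 123 117]
228 [ 70  54  53  54  53  54  67  90  66  54  53  57  78 102  94  79]
229 [53 53 53 54 52 53 57 81 97 54 54 53 57 70 73 63]
230 [47 54 54 55 53 53 56 75 96 55 55 54 54 54 53 53]
231 [53 53 53 53 53 53 54 58 66 76 76 78 73 55 54 54]
232 [ 54  54  54  54  54  58  72 109 135 120 125 141 134  87  53  52]
233 [ 54  54  53  54  68 111 135 109 100 125 114  98 136  97  53  53]
234 [ 54  54  54  59  94 126  79 123 123 116  89 110 126  59  54  54]
235 [ 46  48  52  51  74  91  74  79  97 114 102 115  63  54  53  53]
236 [ 46  45  46  48  72 121 140 139 129  92  86  54  54  54  54  54]
237 [46 48 54 54 54 53 53 54 54 54 54 54 53 54 54 54]
238 [49 53 
[... 316 characters left out ...]
3 124 117]
228 [ 65  53  53  52  53  62  85  90  89  67  53  57  79 102  94  78]
229 [45 47 53 52 53 61 81 88 93 84 53 53 56 69 72 63]
230 [45 47 53 54 54 55 68 87 86 68 54 54 54 52 54 53]
231 [47 53 53 52 54 53 55 72 91 74 76 77 73 55 54 54]
232 [ 48  54  54  54  53  58  72 100 109 101 124 141 133  87  53  53]
233 [ 47  53  53  52  68 110 134 106  83 100 100  97 136  97  53  53]
234 [ 54  53  53  58  94 126  62  81  83  90  89 110 127  59  53  53]
235 [ 46  45  46  51  73  90  71  64  85 114 102 115  62  53  53  53]
236 [ 45  46  45  47  72 121 140 139 129  92  84  53  53  55  53  53]
237 [46 47 46 48 53 53 54 53 53 53 53 53 53 54 54 53]
238 [45 45 48 54 54 53 54 54 53 54 53 54 54 53 54 54]
```

The tip end is now at about row 234, on the disc (centre 233.8), with no clear force yet. I'll go on in small steps.

>>> drive_tool --pt "0.7 0 0.2 0" --pt "0.7 0 0.2 0" --pt "0 0 0 0" --pt "0 0 0 0"

```text
clock: 24.67
position: [528.1, -59.9, 116.4]
ee_rot: [-0.011, 0.707, 0.011, 0.707]
contact_force: [-0.1, 0.2, 0.1]
gripper_width: 17.5
```

```bash
python3 f.py 16 pics/s16.png
```

```text
t 25.4667 P [528.05 -59.93 116.35] std [0.01 0.01 0.02] F [-0.36 -0.09 -0.21] std [0.65 0.51 0.35] Fn -0.10650434364972242 T [ 5.5  27.89 -7.53] along n -23.75567076817385
```

>>> drive_tool --pt "0.7 0 0.2 0" --pt "0.7 0 0.2 0" --pt "0 0 0 0" --pt "0 0 0 0"

```text
clock: 25.8
position: [528.4, -59.9, 114.9]
ee_rot: [-0.011, 0.707, 0.011, 0.707]
contact_force: [-0.7, -0.3, -0.3]
gripper_width: 17.4
```

```bash
python3 f.py 16 pics/s17.png
```

```text
t 26.6 P [528.43 -59.92 114.93] std [0.01 0.01 0.01] F [-0.24  0.09  0.19] std [0.5  0.33 0.49] Fn 0.24694022888168166 T [ 5.09 32.03 -7.18] along n -25.224024404661506
```

Contact began at about n = -22.9, and the force slope (0.25 to 0.3 N/mm) fits the spring. I need about 2.7 mm more.

>>> drive_tool --pt "0.9 0 0.25 0" --pt "0.9 0 0.25 0" --pt "0.8 0 0.2 0" --pt "0 0 0 0" --pt "0 0 0 0"

```text
clock: 27.02
position: [529.2, -59.9, 112.3]
ee_rot: [-0.011, 0.707, 0.011, 0.707]
contact_force: [-0.2, -0.3, 1.7]
gripper_width: 17.1
```

```bash
python3 f.py 40 pics/s18.png; python3 -c "
import cv2
from tilt import *
b=cv2.imread('pics/s18.png').astype(int)
for r in range(212,238): print(r,b[r,250:268,2])
cv2.imwrite('pics/t18.png',arm.get_image('top')[:,:,::-1])
st=arm.read_state(); A=R.from_quat(st['ee_rot']).as_matrix(); g=st['position']-19*A[:,0]
for a in(12,15,18):
  r=np.radians(a); v=A[:,0]*np.cos(r)+A[:,2]*np.sin(r); p=proj('scene',[g+v*(41+q) for q in(5,40,54)]); print(a,p.round(1).tolist(),(p[1]-p[0])[0]/(p[1]-p[0])[1])
"
```

```text
t 29.0167 P [529.13 -59.91 112.33] std [0.02 0.01 0.02] F [-0.35  0.16  1.08] std [0.51 0.58 0.47] Fn 1.1336764333210516 T [14.64 27.99  6.03] along n -27.915441191546197
212 [ 80  73  61  62  64  66  65  66 100 155 156 157 156 158 159 145  86  53]
213 [ 72  62  62  62  62  67  65  65  70  87 115 153 156 158 150 113  53  53]
214 [ 63  61  61  62  62  67  66  65  63  70  99 117 156 150 115  53  52  54]
215 [ 76  61  61  61  63  65  65  61  48  47  74 100  95  76  62  53  52  53]
216 [ 80  61  60  60  62  62  62  47  41  48  76 100  94  68  45  42  41  45]
217 [90 49 52 53 54 53 49 41 41 56 85 92 68 45 43 42 41 45]
218 [89 42 40 41 41 41 40 42 56 86 91 61 44 42 41 41 44 52]
219 [93 61 43 43 45 44 47 66 88 93 68 48 41 41 42 43 50 53]
220 [101  97  83  82  82  84  88  84  77  69  50  40  41  41  43  49  53  52]
221 [100 101 100  99  98  88  87  86  76  56  50  43  42  44  47  53  53  53]
222 [102 101 101  99  96  83  85  86  81  65  53  54  54  53  53  53  53  52]
223 [102 100 100 100 100  95  82  87  85  74  53  52  52  53  53  54  53  53]
224 [100 101 101 101  96  76  70  86  89  86  6
[... 486 characters left out ...]
53 52 62 86 89 89 75 77 73 55 53 52]
232 [ 46  46  46  47  52  53  53  57  73  95  88 101 124 141 133  87  52  53]
233 [ 45  46  48  52  51  52  68 111 135 105  82 100 100  97 135  97  54  53]
234 [ 45  48  52  45  47  50  89 125  63  81  85  90  79 110 125  58  53  54]
235 [ 45  46  45  45  46  50  73  90  70  63  84 113 102 115  63  53  52  53]
236 [ 46  46  46  46  45  46  72 120 140 139 129  92  84  54  54  52  53  54]
237 [45 46 46 45 46 48 53 53 53 53 54 54 53 53 53 52 53 53]
12 [[254.7, 218.0], [257.8, 228.8], [259.0, 233.1]] 0.28697417186618324
15 [[255.4, 218.0], [259.1, 228.9], [260.5, 233.2]] 0.336845492037665
18 [[256.2, 218.0], [260.4, 229.0], [262.1, 233.2]] 0.38667389701941823
```

Rise over the free-air baseline is 2.03 N, which is half stroke. The tip pixels are unmoved on the disc, and the shaft slope of about 0.33 to 0.35 gives a lean of about 15°. I'm handing it in.

```bash
python3 -c "
from h import arm
print(arm.job_done()); s=arm.read_state(); print(s['clock'],s['position'],s['gripper_width'])"
```

```text
the job is handed in; nothing more can be done
None
the job is handed in; nothing more can be done
```

I seated the relay in the socket, then pressed the probe on the ringed test point at about half stroke and handed the job in still holding it there, at about 29 s on the clock.

- **Relay:** I lowered it upright into the socket, released it, and pressed it home with closed fingers. Contact came within about 0.5 mm of the height computed for flush. It held 13 N with only 0.4 mm of give, and later pictures showed it flush on the rim.
- **Probe angle:** The moves allow no tilt, so I pivoted the probe in the jaws against the stand's hole to match the 15° slope. The first try sprang back to about 11°, so I repeated it with overshoot. On re-entry the probe touched the hole rim with about 20 N. My first automatic angle fit after that was bad (20.4°, then 13.8°) because its rows caught the collar and the shaft end. Read from clean rows, it was about 15°, with a last check of 15–16°, good to about 1.5°.
- **Probe contact:** Spring contact began about 5 mm before the final position. The mean force rose 2.03 N above the free-air level, against 2 N expected at half way. The tip stayed in the same place on the disc, near its centre.
- **Not checked:** I took no final picture of the spool, knife and jar. The arm's path stayed clear of them.

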